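# Roll the loose batten onto the chalk line of a puppet-stage panel

### The arm

A 6-joint arm with a two-finger parallel gripper is mounted at the origin on the work surface. World frame = base frame: x ahead of the robot, y to its left, z up, the work surface at z = 0. Lengths are in m, angles in degrees, forces in N, time in s.
With the tool pointing down it reaches from about 0.25 to 0.725 m from the base axis. Payload 9.7 kg.
Tool frame: the origin (TCP) lies on the front face of the gripper's body, between the roots of the fingers; the fingertips stand bot.nose_length ahead of it and the grasp point (between the pads) lies 54 mm ahead of it (bot.nose_length is the distance from the TCP to the fingertips, in m); y points along the fingers, x is the direction in which the jaws open and shut, and the axes are right-handed (so a half turn about y gives the same grasp; the last joint's range is limited). The gripper opens to 85 mm and grips with 20 to 120 N. Pads are 22 mm wide; open, the fingers measure 114 mm over their backs; the gripper's body (76 mm by 85 mm) begins 54 mm behind the grasp point. The pads swing forward as they close: fully open they stand 13 mm farther back than shut.
Start: joints at [0, 4.979, 10.078, 95.1, 0, 90], TCP at [0.55, -0, 0.304] pointing down, gripper open.
Joint ranges: [-179.16, 179.16], [-48.56, 103.87], [-65.8, 70.77], [-126.05, 130.52], [-82.76, 87.17], [-180, 180]. Speed limits (degrees/s): [127.2, 127.2, 147.25, 180, 180, 180].

### API

Orientations are given as [roll, pitch, yaw] about the fixed x, y, z axes, in that order (R = Rz(yaw) Ry(pitch) Rx(roll)).
In Python, from workcell import bot gives the robot as it stands. The module is installed in compiled form; this text tells all that it offers.
- The arm moves only by the shell command python3 -m crank 'ROWS' [FORCE]. ROWS is JSON, a list of rows, each an object with "travel": the shift along the tool's x, y, z each as a share of 0.15 m, from -1 to 1, a list of three; "rot": the turn, a rotation vector about the tool's x, y, z each as a share of 90 degrees, from -1 to 1, a list of three; "claw": the opening, from -1 (shut) to 1 (fully open). In form: [{"travel": [tx, ty, tz], "rot": [rx, ry, rz], "claw": claw}, ...]. A call has 1 to 20 rows; each row is the pose to reach, as a shift and turn from the pose measured when the call began, along the tool's axes at that moment; what a row does not reach only later rows make up. A row lasts 1/10 s, in which the tool goes at most 50 mm and 8.59 degrees, less where a joint would pass 70% of its speed; a pose out of reach is approached as far as the arm can. A call with a number of a shift or a turn outside -1 to 1 is refused whole. A call with a gripper value outside its range is refused whole. The fingers move at their own pace and stop on an object; FORCE is the grip in N (left out, the last holds). Time passes only in rows, so rows that repeat a pose let the fingers close. It gives the time, the measured TCP pose, the force and the opening at its end, in the units of the state.
- bot.get_obs(): the state, without advancing time (a new reading comes with each control period).
- bot.camera(name): name is "scene" or "side" or "wrist"; returns the picture (480x640x3 uint8, blue, green, red); there is no depth.
- bot.get_calibration(name): a dict with "vfov" (degrees; the focal length in pixels is half the picture's height over the tangent of half this angle, whatever the lens; pixels are square), "cx", "cy" (the principal point, pixels), "camera_from_world" (4x4, takes a point from world to camera coordinates); the wrist camera has in their place "T_tool_cam" (4x4, takes a point from camera to tool coordinates, whose origin is the TCP and whose axes are the tool frame's). Camera axes: x right, y down, z forward; pixel columns grow to the right and rows downward; lengths in m; the calibration is good to about 2 mm. A picture is of the moment at which its call begins: read the wrist's pose just before it. get_calibration takes no time and is no camera call.
- bot.job_done(): hands the job in, once; it reports no verdict.
The state is a dict: "time": time; "q": joint angles; "qd": joint speeds; "joint_efforts": joint torques, N m; "ee_pos": TCP position; "tcp_rot": TCP orientation; "wrist_force": force on the tool from outside, world axes, zero at the start; "torque": the same for the moment, N m; "opening": finger opening in m.
Only numpy, scipy, OpenCV 4.12 (cv2) and the standard library are available. Lean on these libraries where they do the work, as an engineer would, in place of code of your own. Each camera call takes 0.05 s, during which the arm holds its last target. There are 200 camera calls.

### The job

A blue puppet-stage panel is taped to the bench with one round wooden batten already glued along an edge; the second batten lies loose on the panel. Without picking it up, push the top of the loose batten sideways with your fingertips and roll it over the panel until it lies still on the white chalk line, centred over it and parallel to it, ready to be glued. Roll it rather than drag it, work only on its upper half, keep your fingers off the panel's paint, and leave the glue bottle, the spool and the tin where they stand.

Things in the scene. Friction and masses are not known exactly. Their poses are not given: they have to be found in the camera images.
- panel: Blue plywood panel, 260 mm (x) by 300 mm (y), 6 mm thick, fixed flat on the bench. Origin: centre of its underside, at bench height. x runs along the chalk line and the battens, y points from the glued batten to the chalk line, z up. The yellow tape on its edges is paper-thin.
- line (a point): Middle of the white chalk line on the panel's top face (6 mm above the bench), at y = 115 mm of the panel; axes as the panel's. The line is flat, 4 mm wide and runs along x over the full 260 mm of the panel; 35 mm of panel remain beyond it.
- batten: The loose batten: wooden dowel, red ends, 25 mm diameter, 180 mm long, 50 to 90 g. Origin at its middle on its axis, 18.5 mm above the bench as it lies (top at 31 mm). x runs along the dowel; y and z turn as it rolls. It starts 55 to 110 mm from the line towards the glued batten, parallel within 3 degrees. It rolls half as far as a fingertip moved level over its top, and stops when left.
- glued (a point): Middle of the glued batten, on its axis, 18.5 mm above the bench; a dowel like the loose one (red ends, 25 mm diameter, 180 mm long), fixed on the panel along its x at y = -115 mm.
- glue: Bystander: yellow glue bottle with black cap, 52 mm diameter, 145 mm tall, standing upright, loose. Origin: centre of its underside.
- spool: Bystander: black spool of green line, 68 mm diameter, 55 mm tall, standing on its flange, loose. Origin: centre of its underside.
- tin: Bystander: steel tin of 74 mm diameter, 100 mm tall, with scissors and brushes sticking up to 170 mm, loose. Origin: centre of its underside.

How it is judged (in metres and radians):
On the way, in this order (a step that is already met when the one before it is completed fails the run):
1. the batten has rolled over: turned by more than 125 degrees about its axis (angle between batten's own z axis and vertical above 2.2 rad).
2. the batten lies on the chalk line (y of batten in the frame of line between -0.006 and 0.006 m and x of batten in the frame of line between -0.035 and 0.035 m and angle between the x axis of batten and the x axis of line, either way round below 0.08 rad), for 0.2 s.
At the end, for the whole second after the job is handed in: The batten lies at rest on the panel, its axis within 6 mm of the middle of the chalk line and within 0.08 rad of parallel to it, its middle within 35 mm of the line's middle (both ends on the panel); the bystanders stand where they stood, within 15 mm (all of step 2 and height (world z) of batten between 0.0165 and 0.0205 m and linear speed of batten below 0.01 m/s and angular speed of batten below 0.3 rad/s and not (distance of glue from where it was at the start of the episode above 0.015 m or angle between glue's own z axis and vertical above 0.3 rad) and not (distance of spool from where it was at the start of the episode above 0.015 m or angle between spool's own z axis and vertical above 0.3 rad) and not (distance of tin from where it was at the start of the episode above 0.015 m or angle between tin's own z axis and vertical above 0.3 rad)); the robot touches nothing.
It fails at once if the batten is lifted: its axis more than 6 mm above where it lies on the panel (height (world z) of batten above 0.0245 m).
It fails at once if the batten falls off the panel (height (world z) of batten below 0.0145 m).
It fails at once if the batten is shoved from low down: fingers touch it with their tips more than about 5 mm below its axis (grasp point under 32 mm above the bench) (contact force between the fingers and batten above 0.3 N and height (world z) of the grasp point below 0.032 m).
It fails at once if the fingers touch the panel or the glued batten (contact force between the fingers and panel above 0.5 N).
It fails at once if a bystander is pushed more than 15 mm or tipped ((distance of glue from where it was at the start of the episode above 0.015 m or angle between glue's own z axis and vertical above 0.3 rad) or (distance of spool from where it was at the start of the episode above 0.015 m or angle between spool's own z axis and vertical above 0.3 rad) or (distance of tin from where it was at the start of the episode above 0.015 m or angle between tin's own z axis and vertical above 0.3 rad)).
It also fails if it takes over 45 s, if anything falls off the work surface, if the arm or the gripper's body presses on something with over 40 N, if the wrist force passes 120 N, or if a joint passes its speed limit or range.

## Working session

There is one attempt and no reset: what is moved stays moved. The work goes in short steps, Python scripts to look and compute and a shell command to move; the robot and the scene stay as the last step left them, time stands still between calls to the robot, and variables do not carry over. Pictures are saved under pics/ and viewed, on a budget of 10 in all, crops included, one or two more only if the job needs it, and the job is handed in when it is done.

```bash
mkdir -p pics
python3 - <<'E'
from workcell import bot
import cv2
o=bot.get_obs(); print({k:o[k] for k in('time','ee_pos','tcp_rot','wrist_force','opening')},bot.nose_length)
for n in('scene','side','wrist'):
    cv2.imwrite(f'pics/{n}0.png',bot.camera(n)); c=bot.get_calibration(n); print(n,c)
a=cv2.imread('pics/scene0.png');
E
```

```text
{'time': 0.0, 'ee_pos': array([ 5.49861533e-01, -4.31122963e-06,  3.03170579e-01]), 'tcp_rot': array([-9.00003782e+01,  7.75245561e-02, -8.87545657e-04]), 'wrist_force': array([0.30758892, 0.05029242, 0.57803011]), 'opening': 0.08560187042891464} 0.0726
scene {'vfov': 50.52810422659479, 'cx': 319.27952557577527, 'cy': 236.2612642086514, 'camera_from_world': array([[-0.7314948 ,  0.68164386,  0.01664334,  0.505816  ],
       [ 0.37404228,  0.42156672, -0.82605924, -0.2085262 ],
       [-0.57009449, -0.59803273, -0.56333749,  1.20756071],
       [ 0.        ,  0.        ,  0.        ,  1.        ]])}
side {'vfov': 48.705139452975274, 'cx': 324.5664386654196, 'cy': 246.07723353720866, 'camera_from_world': array([[-0.84854928, -0.52890872,  0.01482175,  0.54873003],
       [-0.28646443,  0.43567394, -0.8533032 ,  0.23538617],
       [ 0.44486205, -0.72831572, -0.52120434,  0.56502514],
       [ 0.        ,  0.        ,  0.        ,  1.        ]])}
wrist {'vfov': 67.1170536017672, 'cx': 316.96571113522583, 'cy': 236.97425305762818, 'T_tool_cam': array([[ 9.99999260e-01,  8.77986779e-04,  8.41535270e-04,
         5.28428095e-04],
       [-5.23804565e-04, -3.13550879e-01,  9.49571257e-01,
        -6.97507762e-02],
       [ 1.09757513e-03, -9.49570995e-01, -3.13550187e-01,
         8.13309929e-02],
       [ 0.00000000e+00,  0.00000000e+00,  0.00000000e+00,
         1.00000000e+00]])}
```

View pics/scene0.png

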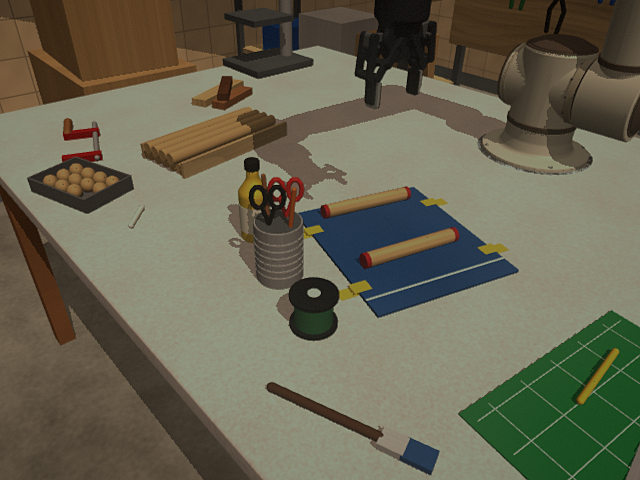

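View pics/side0.png

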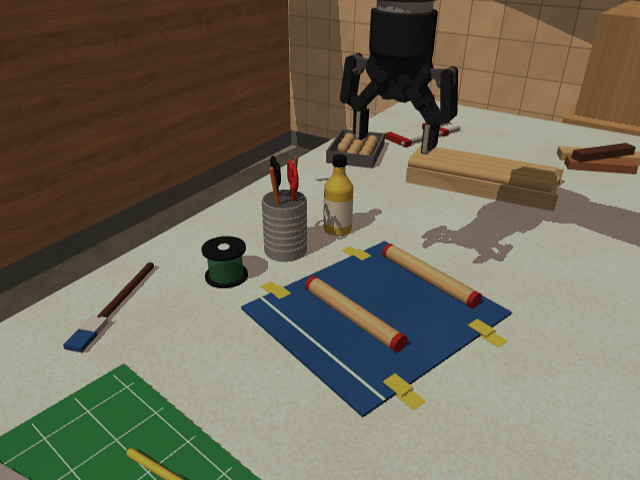

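View pics/wrist0.png

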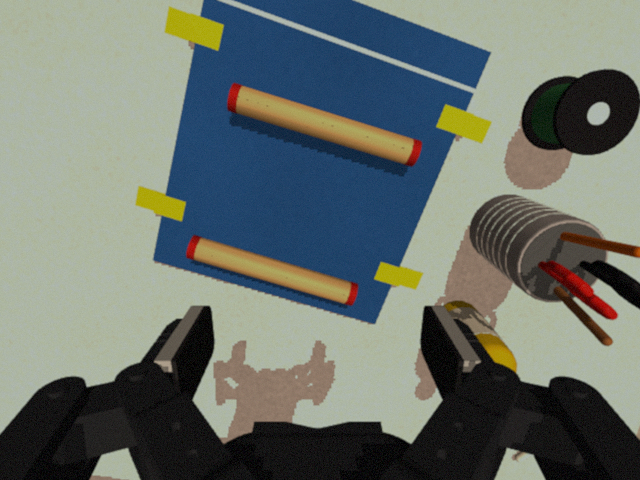

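The scene camera shows the loose batten at about (410,248), the chalk line below it from (368,298) to (510,262), and the glued batten at (367,202). The side view shows the same layout, with the loose batten at (355,315). The wrist view has the loose batten from (233,97) to (416,152) and the line above it, running down to the right by about 17°. The bystanders are on the +x side. Next I'll measure these.

```bash
cat > h.py <<'E'
from workcell import bot
import cv2, numpy as np
from scipy.spatial.transform import Rotation as Ro
def cam(n,o=None):
    c=bot.get_calibration(n); f=240/np.tan(np.radians(c['vfov']/2))
    if n=='wrist':
        T=np.eye(4);T[:3,:3]=Ro.from_euler('xyz',o['tcp_rot'],degrees=True).as_matrix();T[:3,3]=o['ee_pos']
        W=T@c['T_tool_cam']
    else: W=np.linalg.inv(c['camera_from_world'])
    return f,c['cx'],c['cy'],W
def ray(C,p):
    f,cx,cy,W=C; d=W[:3,:3]@np.array([(p[0]-cx)/f,(p[1]-cy)/f,1]); return W[:3,3],d/np.linalg.norm(d)
def onplane(C,p,z):
    o,d=ray(C,p); return o+d*(z-o[2])/d[2]
def tri(rs):
    A=0;b=0
    for o,d in rs: P=np.eye(3)-np.outer(d,d);A=A+P;b=b+P@o
    x=np.linalg.solve(A,b); return x,[np.linalg.norm((np.eye(3)-np.outer(d,d))@(x-o))*1e3 for o,d in rs]
def big(m,k=1,amin=150):
    cs=cv2.findContours(m.astype(np.uint8),cv2.RETR_EXTERNAL,cv2.CHAIN_APPROX_NONE)[0]
    return sorted([c for c in cs if cv2.contourArea(c)>amin],key=cv2.contourArea)[::-1][:k]
def measure(img):
    """panel quad, battens (axis ends, px), line end px"""
    hsv=cv2.cvtColor(img,cv2.COLOR_BGR2HSV);H,S,V=cv2.split(hsv)
    blue=(H>98)&(H<125)&(S>110)&(V>35)
    pc=big(blue,1)[0]; hull=cv2.convexHull(pc)
    inside=np.zeros(H.shape,np.uint8);cv2.drawContours(inside,[hull],-1,1,-1)
    red=((H<7)|(H>172))&(S>150)&(V>60)
    wood=((H>=7)&(H<24)&(S>60)&(V>80))
    bat=cv2.morphologyEx(((red|wood)&(cv2.dilate(inside,np.ones((25,25)))>0)).astype(np.uint8),cv2.MORPH_OPEN,np.ones((3,3)))
    out=[]
    for c in big(bat,4,800):
        r=cv2.minAreaRect(c); B=cv2.boxPoints(r)
        if max(r[1])<4*min(r[1]): continue
        e=sorted([(np.linalg.norm(B[i]-B[(i+1)%4]),i) for i in range(4)])[:2]
        out.append(sorted([tuple((B[i]+B[(i+1)%4])/2) for _,i in e]))
    white=(inside>0)&(S<90)&(V>110)
    wl=None
    for c in big(white,3,20):
        r=cv2.minAreaRect(c)
        if max(r[1])>60 and max(r[1])>6*min(r[1]):
            m=np.zeros(H.shape,np.uint8);cv2.drawContours(m,[c],-1,1,-1)
            B=cv2.boxPoints(r);e=sorted([(np.linalg.norm(B[i]-B[(i+1)%4]),i) for i in range(4)])[:2]
            wl=sorted([tuple((B[i]+B[(i+1)%4])/2) for _,i in e]);break
    return hull,out,wl
E
python3 - <<'E'
from h import *
np.set_printoptions(precision=4,suppress=True)
o=bot.get_obs()
for n in('scene','side','wrist'):
    C=cam(n,o);img=cv2.imread(f'pics/{n}0.png');h,b,l=measure(img)
    print(n)
    for s in b+[l]:
        if s is None: print('none');continue
        z=.006 if s is l else .0185
        P=[onplane(C,p,z) for p in s]; m=(P[0]+P[1])/2;d=P[1]-P[0]
        print('LINE' if s is l else 'bat',np.round(s,1).tolist(),'mid',m,'len',np.linalg.norm(d),'yaw',np.degrees(np.arctan2(d[1],d[0])))
    q=cv2.approxPolyDP(h,.03*cv2.arcLength(h,True),True)[:,0]
    for p in q: print(' corner',p,onplane(C,p,.006))
E
```

```text
scene
bat [[365.1000061035156, 259.79998779296875], [457.79998779296875, 231.5]] mid [0.551  0.0762 0.0185] len 0.18590615709707836 yaw 164.00647749749166
bat [[324.70001220703125, 210.60000610351562], [410.0, 190.89999389648438]] mid [ 0.4983 -0.0712  0.0185] len 0.18370437499342143 yaw 162.08582072108538
none
 corner [500 256] [0.4536 0.1811 0.006 ]
 corner [364 298] [0.6974 0.1023 0.006 ]
 corner [299 213] [ 0.613  -0.1393  0.006 ]
 corner [413 187] [ 0.3747 -0.0622  0.006 ]
side
bat [[306.20001220703125, 280.79998779296875], [403.5, 345.70001220703125]] mid [0.5579 0.0725 0.0185] len 0.19437698504216286 yaw 164.29240444568782
bat [[384.29998779296875, 246.60000610351562], [478.79998779296875, 301.70001220703125]] mid [ 0.5039 -0.0787  0.0185] len 0.19496410110956233 yaw 161.19781060760698
LINE [[297.3999938964844, 326.70001220703125], [384.3999938964844, 398.5]] mid [0.5298 0.1563 0.006 ] len 0.16874699070144042 yaw 162.0756220289278
 corner [264 296] [0.6924 0.0991 0.006 ]
 corner [386 242] [ 0.6089 -0.1447  0.006 ]
 corner [510 313] [ 0.3681 -0.063   0.006 ]
 corner [385 400] [0.4479 0.1839 0.006 ]
wrist
bat [[228.0, 95.30000305175781], [418.8999938964844, 153.60000610351562]] mid [0.5585 0.0746 0.0185] len 0.1865312646989503 yaw -16.15053469023565
bat [[187.6999969482422, 245.5], [356.0, 295.0]] mid [ 0.5045 -0.0738  0.0185] len 0.18601694653003506 yaw -17.849874144367917
none
 corner [204   0] [0.4509 0.1793 0.006 ]
 corner [472  94] [0.6968 0.1026 0.006 ]
 corner [374 322] [ 0.6166 -0.1435  0.006 ]
 corner [154 259] [ 0.3727 -0.0654  0.006 ]
```

```bash
cat >> h.py <<'E'
def lineseg(img):
    """chalk line: white pixels with blue on both sides; endpoints of fitted line"""
    H,S,V=cv2.split(cv2.cvtColor(img,cv2.COLOR_BGR2HSV))
    blue=((H>98)&(H<125)&(S>110)&(V>35)).astype(np.uint8)
    blue=sum((cv2.drawContours(np.zeros(H.shape,np.uint8),[c],-1,1,-1) for c in big(blue,2,600)))
    cl=cv2.morphologyEx((blue>0).astype(np.uint8),cv2.MORPH_CLOSE,np.ones((11,11)))
    w=(cl>0)&(S<120)&(V>90)
    lab=cv2.connectedComponentsWithStats(w.astype(np.uint8))
    best=None
    for i in range(1,lab[0]):
        y,x=np.nonzero(lab[1]==i)
        if len(x)<60: continue
        p=np.c_[x,y].astype(np.float32);vx,vy,x0,y0=cv2.fitLine(p,cv2.DIST_HUBER,0,.01,.01).ravel()
        t=(p-[x0,y0])@[vx,vy];r=abs((p-[x0,y0])@[-vy,vx])
        if np.median(r)<3 and (best is None or np.ptp(t)>best[0]): best=(np.ptp(t),[(x0+vx*k,y0+vy*k) for k in(t.min(),t.max())])
    return best and sorted(best[1])
E
python3 - <<'E'
from h import *
np.set_printoptions(precision=4,suppress=True)
o=bot.get_obs();L={};D=[]
for n in('scene','side','wrist'):
    C=cam(n,o);img=cv2.imread(f'pics/{n}0.png');h,b,l=measure(img);s=lineseg(img)
    P=[onplane(C,p,.006) for p in s];d=P[1]-P[0]
    print(n,np.round(s,1).tolist(),P,'len',np.linalg.norm(d),'yaw',np.degrees(np.arctan2(d[1],d[0])))
    L[n]=[ (C,b[0]),(C,b[1])]
for k in(0,1):
  for e in(0,1):
    rs=[ray(L[n][k][0],L[n][k][1][e if n=='wrist' else 1-e]) for n in L]
    print('bat',k,'end',e,*tri(rs))
E
```

```text
scene [[365.8999938964844, 299.6000061035156], [501.6000061035156, 257.79998779296875]] [array([0.6979, 0.1065, 0.006 ]), array([0.4559, 0.1854, 0.006 ])] len 0.25449110688989907 yaw 161.94270193300383
side [[260.79998779296875, 297.1000061035156], [384.1000061035156, 399.1000061035156]] [array([0.6948, 0.1039, 0.006 ]), array([0.4494, 0.1833, 0.006 ])] len 0.2578882619235202 yaw 162.0630106882295
wrist [[217.0, -2.9000000953674316], [473.29998779296875, 90.30000305175781]] [array([0.4626, 0.1815, 0.006 ]), array([0.6976, 0.1058, 0.006 ])] len 0.24690177689327267 yaw -17.83627946093464
bat 0 end 0 [0.4657 0.1014 0.0198] [np.float64(2.4232100569582142), np.float64(2.1962967625439833), np.float64(3.6038420013011576)]
bat 0 end 1 [0.6462 0.052  0.0235] [np.float64(2.875842510519157), np.float64(1.135600473484164), np.float64(2.9173460369394926)]
bat 1 end 0 [ 0.4129 -0.0444  0.019 ] [np.float64(2.343703268875796), np.float64(2.152404419470211), np.float64(3.249226091596978)]
bat 1 end 1 [ 0.5912 -0.097   0.025 ] [np.float64(3.4916964523483376), np.float64(1.8514424295965752), np.float64(1.9512026265353164)]
```

Measured:

| Item | Position (m) | Yaw |
|---|---|---|
| Line middle | about (0.5745, 0.145) | −17.9° |
| Loose batten middle | about (0.557, 0.0755) | −16.1° |

- **Distance to roll:** the batten is about 72 mm from the line.
- **Checks:** the glued batten comes out at y = −230 mm from the line, as it should. The triangulated axis heights are 19 to 25 mm, against 18.5 mm given.

I'll move above the batten, with the tips spread along it and starting slightly behind its crest.

```bash
python3 -m crank '[{"travel":[0.006,0.17,0.08],"rot":[0,0.03,0],"claw":1},{"travel":[0.012,0.33,0.15],"rot":[0,0.06,0],"claw":1},{"travel":[0.018,0.5,0.23],"rot":[0,0.09,0],"claw":1},{"travel":[0.024,0.67,0.3],"rot":[0,0.12,0],"claw":1},{"travel":[0.03,0.83,0.38],"rot":[0,0.15,0],"claw":1},{"travel":[0.033,1,0.455],"rot":[0,0.18,0],"claw":1},{"travel":[0.033,1,0.455],"rot":[0,0.18,0],"claw":1},{"travel":[0.033,1,0.455],"rot":[0,0.18,0],"claw":1},{"travel":[0.033,1,0.455],"rot":[0,0.18,0],"claw":1}]'
cat > look.py <<'E'
import sys
from h import *
np.set_printoptions(precision=4,suppress=True)
M=np.array([.5745,.1452]);ax=np.array([np.cos(np.radians(-17.9)),np.sin(np.radians(-17.9))]);n=np.array([-ax[1],ax[0]])
o=bot.get_obs();print('t',o['time'],'tcp',o['ee_pos'],o['tcp_rot'],'F',o['wrist_force'])
t=o['ee_pos'][:2]-M;print('tcp in line frame mm',t@ax*1e3,t@n*1e3)
for c in('scene','side','wrist'):
    img=bot.camera(c);cv2.imwrite(f'pics/{c}_{sys.argv[1]}.png',img);C=cam(c,o);h,b,l=measure(img)
    for s in b:
        P=[onplane(C,p,.0185)[:2] for p in s];d=P[1]-P[0];r=(P[0]+P[1])/2-M
        if abs(r@n)<.12: print(c,'bat x,y mm',r@ax*1e3,r@n*1e3,'len',np.linalg.norm(d)*1e3,'relyaw',(np.degrees(np.arctan2(d[1],d[0]))+17.9+90)%180-90)
E
python3 look.py a
```

```text
time: 1.05
ee_pos: [0.5553, 0.0679, 0.1549]
tcp_rot: [-90.0, -0.0, -16.2]
wrist_force: [-0.6, -0.5, -0.3]
opening: 0.0854
t 1.05 tcp [0.5553 0.0679 0.1549] [-89.9828  -0.043  -16.1574] F [-0.62   -0.5382 -0.3415]
tcp in line frame mm 5.452319025380129 -79.50992486103367
scene bat x,y mm -1.0682942891868559 -72.60253670521858 len 185.55493453603347 relyaw 1.7284904621072883
side bat x,y mm 6.336573180341136 -74.32778757154684 len 194.7683580594435 relyaw 2.1924028936244895
wrist bat x,y mm 6.259184873027002 -72.88093309095859 len 190.93182685280155 relyaw 1.5434322095534299
```

View pics/wrist_a.png

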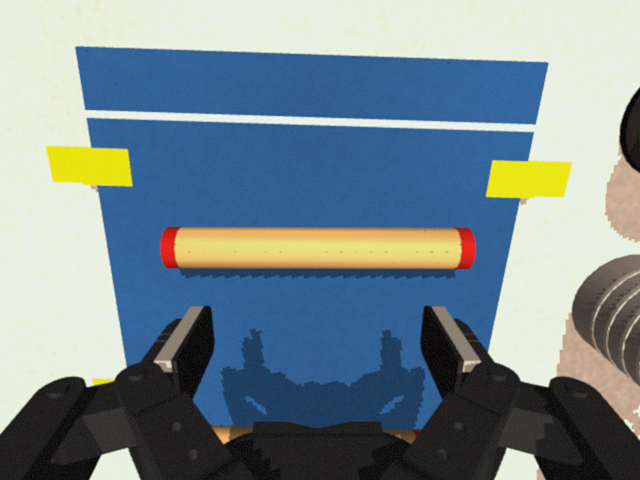

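The wrist view shows the batten level, centred at (318,248), between the fingers. The line is above it from (86,114) to (535,128), and the tin is clear to the right. Next I descend, and refine the line from this picture.

```bash
python3 - <<'E'
from h import *
o=bot.get_obs();C=cam('wrist',o);s=lineseg(cv2.imread('pics/wrist_a.png'));P=[onplane(C,p,.006) for p in s];d=P[1]-P[0];print(s,(P[0]+P[1])/2,np.linalg.norm(d),np.degrees(np.arctan2(d[1],d[0])))
E
python3 -m crank '[{"travel":[0,0.1,0],"rot":[0,0,0],"claw":1},{"travel":[0,0.2,0],"rot":[0,0,0],"claw":1},{"travel":[0,0.29,0],"rot":[0,0,0],"claw":1},{"travel":[0,0.35,0],"rot":[0,0,0],"claw":1},{"travel":[0,0.38,0],"rot":[0,0,0],"claw":1},{"travel":[0,0.38,0],"rot":[0,0,0],"claw":1}]'
python3 -m crank '[{"travel":[0,0.01,0],"rot":[0,0,0],"claw":1},{"travel":[0,0.02,0],"rot":[0,0,0],"claw":1},{"travel":[0,0.02,0],"rot":[0,0,0],"claw":1}]'
```

```text
[(np.float32(86.85582), np.float32(113.52239)), (np.float32(532.1046), np.float32(127.718994))] [0.57472158 0.14532406 0.006     ] 0.2560627963115981 -17.8832927282411
time: 1.8
ee_pos: [0.5549, 0.0679, 0.0968]
tcp_rot: [-90.0, 0.0, -16.2]
wrist_force: [-0.7, -0.5, 0.1]
opening: 0.0855
time: 2.1
ee_pos: [0.555, 0.0679, 0.0939]
tcp_rot: [-90.0, 0.0, -16.2]
wrist_force: [-0.3, -0.7, 0.8]
opening: 0.0856
```

```bash
for i in 1 2 3; do python3 -m crank '[{"travel":[0,0.007,0],"rot":[0,0,0],"claw":1},{"travel":[0,0.007,0],"rot":[0,0,0],"claw":1}]' | egrep 'ee_pos|force'; done
```

```text
ee_pos: [0.5551, 0.0679, 0.093]
wrist_force: [0.3, -0.2, 0.5]
ee_pos: [0.5551, 0.0679, 0.0919]
wrist_force: [0.2, 0.3, 0.6]
ee_pos: [0.555, 0.0679, 0.0906]
wrist_force: [-0.5, -0.5, 0.1]
```

```bash
python3 -m crank '[{"travel":[0,0.007,0],"rot":[0,0,0],"claw":1},{"travel":[0,0.007,0],"rot":[0,0,0],"claw":1}]' | egrep 'ee_pos|force'
```

```text
ee_pos: [0.5551, 0.068, 0.0903]
wrist_force: [-2.1, 1.1, 6.2]
```

Run:
```python
from h import *
w=bot.camera('wrist');cv2.imwrite('pics/wrist_b.png',w)
s=bot.camera('side');cv2.imwrite('pics/side_b.png',cv2.resize(s[180:420,200:520],None,fx=2.5,fy=2.5))
```

```text
(no output)
```

View pics/side_b.png

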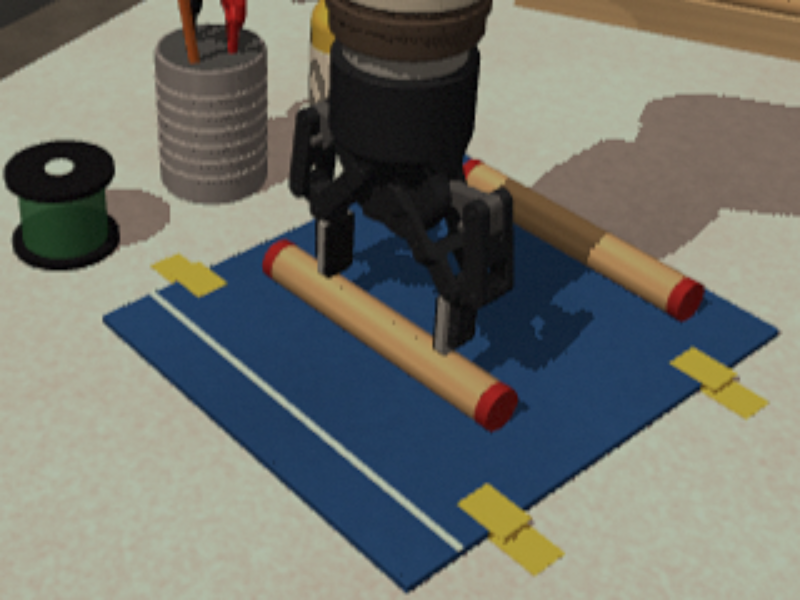

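The side view shows both fingertips resting on top of the batten, just behind the crest, clear of the panel, with about 6 N of contact force. First stroke: 28 mm forward at light pressure, then lift.

```bash
python3 -m crank '[{"travel":[0,0.005,0.005],"rot":[0,0,0],"claw":1},{"travel":[0,0.006,0.02],"rot":[0,0,0],"claw":1},{"travel":[0,0.006,0.04],"rot":[0,0,0],"claw":1},{"travel":[0,0.006,0.06],"rot":[0,0,0],"claw":1},{"travel":[0,0.006,0.08],"rot":[0,0,0],"claw":1},{"travel":[0,0.006,0.1],"rot":[0,0,0],"claw":1},{"travel":[0,0.006,0.12],"rot":[0,0,0],"claw":1},{"travel":[0,0.006,0.14],"rot":[0,0,0],"claw":1},{"travel":[0,0.006,0.16],"rot":[0,0,0],"claw":1},{"travel":[0,0.006,0.175],"rot":[0,0,0],"claw":1},{"travel":[0,0.006,0.185],"rot":[0,0,0],"claw":1},{"travel":[0,0.006,0.185],"rot":[0,0,0],"claw":1}]'; python3 look.py c
```

```text
time: 4.2
ee_pos: [0.563, 0.0951, 0.0902]
tcp_rot: [-89.9, -0.1, -16.2]
wrist_force: [-2.2, 1.5, 5.3]
opening: 0.0856
t 4.2 tcp [0.563  0.0951 0.0902] [-89.9189  -0.0574 -16.1776] F [-2.1749  1.496   5.3088]
tcp in line frame mm 4.509019429268749 -51.23159394360066
scene bat x,y mm -1.234720777609822 -57.483536327870056 len 184.0662154473881 relyaw 1.1794173629001534
side bat x,y mm 6.638733753155148 -61.09500187072157 len 196.570241626129 relyaw 1.3587975798921548
wrist bat x,y mm 5.895835997656094 -58.7937209541344 len 194.68721291046276 relyaw 1.5592627963684578
```

The batten rolled 14 mm for 28 mm of finger travel, so there was no slip. Next stroke, with the regrasp in the same call.

```bash
python3 -m crank '[{"travel":[0,-0.02,0],"rot":[0,0,0],"claw":1},{"travel":[0,-0.04,0],"rot":[0,0,0],"claw":1},{"travel":[0,-0.04,-0.05],"rot":[0,0,0],"claw":1},{"travel":[0,-0.04,-0.1],"rot":[0,0,0],"claw":1},{"travel":[0,-0.03,-0.1],"rot":[0,0,0],"claw":1},{"travel":[0,-0.01,-0.1],"rot":[0,0,0],"claw":1},{"travel":[0,0.003,-0.1],"rot":[0,0,0],"claw":1},{"travel":[0,0.006,-0.1],"rot":[0,0,0],"claw":1},{"travel":[0,0.006,-0.09],"rot":[0,0,0],"claw":1},{"travel":[0,0.006,-0.07],"rot":[0,0,0],"claw":1},{"travel":[0,0.006,-0.05],"rot":[0,0,0],"claw":1},{"travel":[0,0.006,-0.03],"rot":[0,0,0],"claw":1},{"travel":[0,0.006,-0.01],"rot":[0,0,0],"claw":1},{"travel":[0,0.006,0.01],"rot":[0,0,0],"claw":1},{"travel":[0,0.006,0.03],"rot":[0,0,0],"claw":1},{"travel":[0,0.006,0.05],"rot":[0,0,0],"claw":1},{"travel":[0,0.006,0.07],"rot":[0,0,0],"claw":1},{"travel":[0,0.006,0.09],"rot":[0,0,0],"claw":1},{"travel":[0,0.006,0.1],"rot":[0,0,0],"claw":1},{"travel":[0,0.006,0.1],"rot":[0,0,0],"claw":1}]'; python3 look.py d
```

```text
time: 6.35
ee_pos: [0.5675, 0.11, 0.0901]
tcp_rot: [-89.9, -0.1, -16.1]
wrist_force: [-1.0, 0.9, 8.6]
opening: 0.0855
t 6.35 tcp [0.5675 0.11   0.0901] [-89.8563  -0.0996 -16.1471] F [-0.991   0.9373  8.6331]
tcp in line frame mm 4.15783510920805 -35.64560738807578
scene bat x,y mm -1.2550379835449785 -42.64108257262703 len 185.82059502588143 relyaw 1.7027027285374743
side bat x,y mm 6.794532516689376 -46.869015780682105 len 198.00580152447952 relyaw 0.5878157809536901
```

```bash
python3 -m crank '[{"travel":[0,-0.02,0],"rot":[0,0,0],"claw":1},{"travel":[0,-0.04,0],"rot":[0,0,0],"claw":1},{"travel":[0,-0.04,-0.05],"rot":[0,0,0],"claw":1},{"travel":[0,-0.04,-0.1],"rot":[0,0,0],"claw":1},{"travel":[0,-0.03,-0.105],"rot":[0,0,0],"claw":1},{"travel":[0,-0.01,-0.105],"rot":[0,0,0],"claw":1},{"travel":[0,0.003,-0.105],"rot":[0,0,0],"claw":1},{"travel":[0,0.005,-0.105],"rot":[0,0,0],"claw":1},{"travel":[0,0.005,-0.09],"rot":[0,0,0],"claw":1},{"travel":[0,0.005,-0.07],"rot":[0,0,0],"claw":1},{"travel":[0,0.005,-0.05],"rot":[0,0,0],"claw":1},{"travel":[0,0.005,-0.03],"rot":[0,0,0],"claw":1},{"travel":[0,0.005,-0.01],"rot":[0,0,0],"claw":1},{"travel":[0,0.005,0.01],"rot":[0,0,0],"claw":1},{"travel":[0,0.005,0.03],"rot":[0,0,0],"claw":1},{"travel":[0,0.005,0.05],"rot":[0,0,0],"claw":1},{"travel":[0,0.005,0.07],"rot":[0,0,0],"claw":1},{"travel":[0,0.005,0.09],"rot":[0,0,0],"claw":1},{"travel":[0,0.005,0.095],"rot":[0,0,0],"claw":1},{"travel":[0,0.005,0.095],"rot":[0,0,0],"claw":1}]'; python3 look.py e
```

```text
time: 8.5
ee_pos: [0.5718, 0.1241, 0.0903]
tcp_rot: [-89.8, -0.1, -16.1]
wrist_force: [-1.8, 1.2, 7.7]
opening: 0.0854
t 8.5 tcp [0.5718 0.1241 0.0903] [-89.7921  -0.1499 -16.1249] F [-1.8181  1.1871  7.7185]
tcp in line frame mm 3.876847037383707 -20.87335377538572
scene bat x,y mm -2.246895996389977 -26.795420012146973 len 185.45980198552687 relyaw 1.6596016963568445
side bat x,y mm 6.961051257680787 -30.778837654293444 len 199.08309346962068 relyaw 0.8303092471032869
```

```bash
python3 -m crank '[{"travel":[0,-0.02,0],"rot":[0,0,0],"claw":1},{"travel":[0,-0.04,0],"rot":[0,0,0],"claw":1},{"travel":[0,-0.04,-0.05],"rot":[0,0,0],"claw":1},{"travel":[0,-0.04,-0.1],"rot":[0,0,0],"claw":1},{"travel":[0,-0.03,-0.105],"rot":[0,0,0],"claw":1},{"travel":[0,-0.01,-0.105],"rot":[0,0,0],"claw":1},{"travel":[0,0.003,-0.105],"rot":[0,0,0],"claw":1},{"travel":[0,0.005,-0.105],"rot":[0,0,0],"claw":1},{"travel":[0,0.005,-0.09],"rot":[0,0,0],"claw":1},{"travel":[0,0.005,-0.07],"rot":[0,0,0],"claw":1},{"travel":[0,0.005,-0.05],"rot":[0,0,0],"claw":1},{"travel":[0,0.005,-0.03],"rot":[0,0,0],"claw":1},{"travel":[0,0.005,-0.01],"rot":[0,0,0],"claw":1},{"travel":[0,0.005,0.01],"rot":[0,0,0],"claw":1},{"travel":[0,0.005,0.03],"rot":[0,0,0],"claw":1},{"travel":[0,0.005,0.05],"rot":[0,0,0],"claw":1},{"travel":[0,0.005,0.07],"rot":[0,0,0],"claw":1},{"travel":[0,0.005,0.09],"rot":[0,0,0],"claw":1},{"travel":[0,0.005,0.095],"rot":[0,0,0],"claw":1},{"travel":[0,0.005,0.095],"rot":[0,0,0],"claw":1}]'; python3 look.py f
python3 -m crank '[{"travel":[0,-0.02,0],"rot":[0,0,0],"claw":1},{"travel":[0,-0.1,0],"rot":[0,0,0],"claw":1},{"travel":[0,-0.25,-0.05],"rot":[0,0,0],"claw":1},{"travel":[0,-0.4,-0.105],"rot":[0,0,0],"claw":1},{"travel":[0,-0.4,-0.105],"rot":[0,0,0],"claw":1},{"travel":[0,-0.4,-0.105],"rot":[0,0,0],"claw":1}]'; python3 look.py g
```

```text
time: 10.65
ee_pos: [0.576, 0.1383, 0.0903]
tcp_rot: [-89.7, -0.2, -16.1]
wrist_force: [-1.0, 0.3, 7.7]
opening: 0.0855
t 10.65 tcp [0.576  0.1383 0.0903] [-89.7311  -0.1955 -16.1068] F [-1.0421  0.2734  7.7372]
tcp in line frame mm 3.5851950703461872 -6.091451712044375
side bat x,y mm -5.113942202997246 -15.795542084233043 len 175.34320502430327 relyaw 0.4928937857522442
time: 11.4
ee_pos: [0.5717, 0.1228, 0.151]
tcp_rot: [-89.7, -0.3, -16.1]
wrist_force: [0.3, -0.3, 0.4]
opening: 0.0856
t 11.4 tcp [0.5717 0.1228 0.151 ] [-89.6942  -0.2638 -16.1296] F [ 0.271  -0.3322  0.3781]
tcp in line frame mm 4.1889956511517275 -22.14025617170885
scene bat x,y mm -2.9935705380244624 -11.685094130123462 len 187.74573464208734 relyaw 1.8359571389302118
side bat x,y mm 5.7740790031328135 -14.040184722771967 len 197.50361436997332 relyaw 1.6749655857364019
wrist bat x,y mm 5.5150770732277055 -12.366739821916928 len 191.81617266760202 relyaw 1.7312603652474934
```

View pics/wrist_g.png

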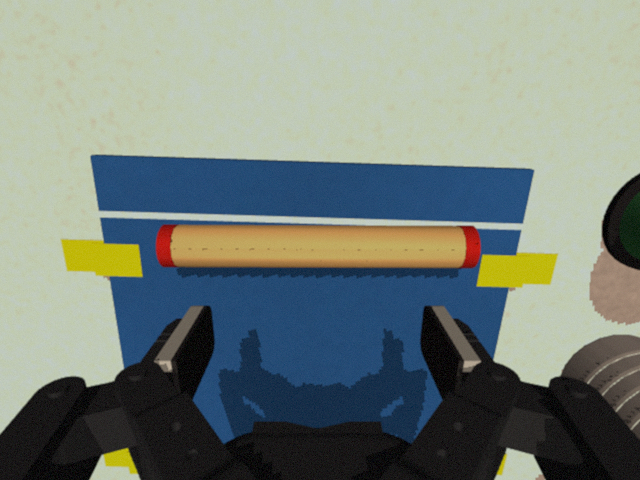

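The wrist view shows the batten (centre 318,246) just short of and nearly parallel to the line, which runs from (100,214) to (523,226). About 12.6 mm remain, so the last stroke is 25 mm of finger travel with a slight turn to straighten the batten.

```bash
python3 -m crank '[{"travel":[0,0.1,0.02],"rot":[0,0,0],"claw":1},{"travel":[0,0.2,0.02],"rot":[0,0,0],"claw":1},{"travel":[0,0.3,0.02],"rot":[0,0,0],"claw":1},{"travel":[0,0.36,0.02],"rot":[0,0,0],"claw":1},{"travel":[0,0.38,0.02],"rot":[0,0,0],"claw":1},{"travel":[0,0.38,0.02],"rot":[0,0,0],"claw":1}]'; python3 look.py h | head -2
```

```text
time: 12.15
ee_pos: [0.5718, 0.126, 0.0918]
tcp_rot: [-89.8, -0.1, -16.1]
wrist_force: [0.6, 0.4, -0.1]
opening: 0.0854
t 12.15 tcp [0.5718 0.126  0.0918] [-89.7911  -0.0758 -16.1039] F [ 0.6426  0.4068 -0.0591]
tcp in line frame mm 3.3316667191237443 -19.121153545589905
```

```bash
python3 -m crank '[{"travel":[0,0.008,0],"rot":[0,0,0],"claw":1},{"travel":[0,0.015,0],"rot":[0,0,0],"claw":1},{"travel":[0,0.015,0],"rot":[0,0,0],"claw":1},{"travel":[0,0.015,0.015],"rot":[0,0.003,0],"claw":1},{"travel":[0,0.015,0.03],"rot":[0,0.006,0],"claw":1},{"travel":[0,0.015,0.05],"rot":[0,0.01,0],"claw":1},{"travel":[0,0.015,0.07],"rot":[0,0.014,0],"claw":1},{"travel":[0,0.015,0.09],"rot":[0,0.018,0],"claw":1},{"travel":[0,0.015,0.11],"rot":[0,0.022,0],"claw":1},{"travel":[0,0.015,0.13],"rot":[0,0.026,0],"claw":1},{"travel":[0,0.015,0.15],"rot":[0,0.03,0],"claw":1},{"travel":[0,0.015,0.162],"rot":[0,0.03,0],"claw":1},{"travel":[0,0.015,0.168],"rot":[0,0.03,0],"claw":1},{"travel":[0,0.015,0.168],"rot":[0,0.03,0],"claw":1},{"travel":[0,0.015,0.168],"rot":[0,0.03,0],"claw":1}]'; python3 look.py i
python3 -m crank '[{"travel":[0,-0.02,0],"rot":[0,0,0],"claw":1},{"travel":[0,-0.1,0],"rot":[0,0,0],"claw":1},{"travel":[0,-0.25,-0.05],"rot":[0,0,0],"claw":1},{"travel":[0,-0.4,-0.1],"rot":[0,0,0],"claw":1},{"travel":[0,-0.5,-0.15],"rot":[0,0,0],"claw":1},{"travel":[0,-0.5,-0.15],"rot":[0,0,0],"claw":1},{"travel":[0,-0.5,-0.15],"rot":[0,0,0],"claw":1}]'; python3 look.py j
```

```text
time: 13.8
ee_pos: [0.5794, 0.1502, 0.0909]
tcp_rot: [-89.7, -0.2, -18.8]
wrist_force: [0.0, -0.2, 0.8]
opening: 0.0856
t 13.8 tcp [0.5794 0.1502 0.0909] [-89.7322  -0.1668 -18.8042] F [ 0.0342 -0.2252  0.7984]
tcp in line frame mm 3.1089674758183516 6.310499997202199
time: 14.65
ee_pos: [0.5719, 0.1285, 0.1658]
tcp_rot: [-89.7, -0.2, -18.8]
wrist_force: [0.3, -0.1, -0.0]
opening: 0.0851
t 14.65 tcp [0.5719 0.1285 0.1658] [-89.7122  -0.1928 -18.8364] F [ 0.2767 -0.0522 -0.0136]
tcp in line frame mm 2.6902853008166545 -16.645934737324243
scene bat x,y mm -2.9880819391636817 -11.67311162608615 len 187.7426345035178 relyaw 1.8356309590922137
side bat x,y mm 6.837190759798633 -15.591778698285033 len 199.24108487542162 relyaw 0.5577310935842661
wrist bat x,y mm 5.597868818614265 -12.29916842275692 len 190.943852195056 relyaw 1.461883610058635
```

View pics/wrist_j.png

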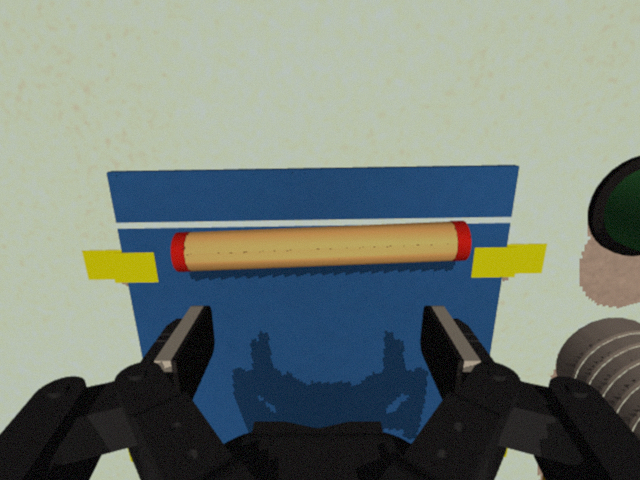

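The wrist view shows the batten unmoved: the fingers passed about 0.5 mm above it with no contact force. I'll redo this stroke and check for contact first.

```bash
python3 -m crank '[{"travel":[0,0.1,-0.016],"rot":[0,-0.01,0],"claw":1},{"travel":[0,0.2,-0.016],"rot":[0,-0.02,0],"claw":1},{"travel":[0,0.3,-0.016],"rot":[0,-0.03,0],"claw":1},{"travel":[0,0.4,-0.016],"rot":[0,-0.03,0],"claw":1},{"travel":[0,0.47,-0.016],"rot":[0,-0.03,0],"claw":1},{"travel":[0,0.49,-0.016],"rot":[0,-0.03,0],"claw":1},{"travel":[0,0.49,-0.016],"rot":[0,-0.03,0],"claw":1}]'
python3 -m crank '[{"travel":[0,0.01,0],"rot":[0,0,0],"claw":1},{"travel":[0,0.01,0],"rot":[0,0,0],"claw":1}]' | egrep 'ee_pos|force'
python3 -m crank '[{"travel":[0,0.007,0],"rot":[0,0,0],"claw":1},{"travel":[0,0.007,0],"rot":[0,0,0],"claw":1}]' | egrep 'ee_pos|force'; python3 look.py k|head -2
```

```text
time: 15.5
ee_pos: [0.5707, 0.1269, 0.0907]
tcp_rot: [-89.8, -0.1, -16.1]
wrist_force: [0.6, 0.2, -0.2]
opening: 0.0853
ee_pos: [0.571, 0.1272, 0.0902]
wrist_force: [-3.5, 1.4, 8.7]
ee_pos: [0.5712, 0.1276, 0.0902]
wrist_force: [-3.9, -0.1, 9.6]
t 15.9 tcp [0.5712 0.1276 0.0902] [-89.6295  -0.1551 -16.084 ] F [-3.9428 -0.1023  9.5524]
tcp in line frame mm 2.252139664979771 -17.804617648038136
```

```bash
python3 -m crank '[{"travel":[0,0.005,0.005],"rot":[0,0,0],"claw":1},{"travel":[0,0.006,0.015],"rot":[0,0.003,0],"claw":1},{"travel":[0,0.006,0.03],"rot":[0,0.006,0],"claw":1},{"travel":[0,0.006,0.05],"rot":[0,0.01,0],"claw":1},{"travel":[0,0.006,0.07],"rot":[0,0.014,0],"claw":1},{"travel":[0,0.006,0.09],"rot":[0,0.018,0],"claw":1},{"travel":[0,0.006,0.11],"rot":[0,0.022,0],"claw":1},{"travel":[0,0.006,0.13],"rot":[0,0.026,0],"claw":1},{"travel":[0,0.006,0.15],"rot":[0,0.03,0],"claw":1},{"travel":[0,0.006,0.16],"rot":[0,0.03,0],"claw":1},{"travel":[0,0.006,0.164],"rot":[0,0.03,0],"claw":1},{"travel":[0,0.006,0.164],"rot":[0,0.03,0],"claw":1}]'; python3 look.py l
python3 -m crank '[{"travel":[0,-0.02,0],"rot":[0,0,0],"claw":1},{"travel":[0,-0.1,0],"rot":[0,0,0],"claw":1},{"travel":[0,-0.25,-0.05],"rot":[0,0,0],"claw":1},{"travel":[0,-0.4,-0.1],"rot":[0,0,0],"claw":1},{"travel":[0,-0.5,-0.15],"rot":[0,0,0],"claw":1},{"travel":[0,-0.5,-0.15],"rot":[0,0,0],"claw":1},{"travel":[0,-0.5,-0.15],"rot":[0,0,0],"claw":1}]'; python3 look.py m
```

```text
time: 17.25
ee_pos: [0.5782, 0.1516, 0.0903]
tcp_rot: [-89.6, -0.2, -18.8]
wrist_force: [-2.2, 1.0, 6.8]
opening: 0.0851
t 17.25 tcp [0.5782 0.1516 0.0903] [-89.5601  -0.1685 -18.773 ] F [-2.1743  0.9981  6.8377]
tcp in line frame mm 1.5129031265655144 7.251808941680645
side bat x,y mm 4.654047871906244 1.0415154201726855 len 195.70555005485784 relyaw 2.1142398579519295
wrist bat x,y mm 5.204525436341151 10.453644935775396 len 190.49624577442316 relyaw 0.39270752342416415
time: 18.1
ee_pos: [0.5706, 0.1297, 0.165]
tcp_rot: [-89.5, -0.2, -18.8]
wrist_force: [-0.9, 0.2, -0.2]
opening: 0.0852
t 18.1 tcp [0.5706 0.1297 0.165 ] [-89.5418  -0.1821 -18.8009] F [-0.8623  0.2467 -0.1579]
tcp in line frame mm 1.0773534376655045 -15.904049865175047
scene bat x,y mm -3.192175188739201 2.850064674984734 len 185.97205952091832 relyaw 1.8842453044676404
side bat x,y mm 5.8199247202762185 -1.099078593754877 len 198.3593070743336 relyaw 0.6287899831257846
wrist bat x,y mm 5.610337346168784 -1.0729817199758538 len 191.36686663605374 relyaw 0.4005345617180751
```

View pics/wrist_m.png

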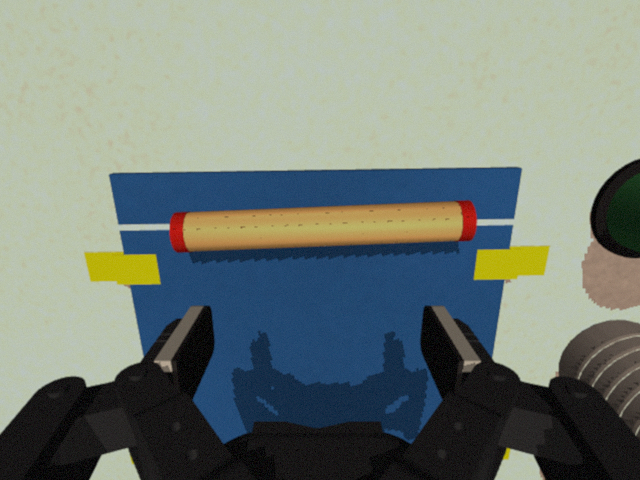

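View pics/side_m.png

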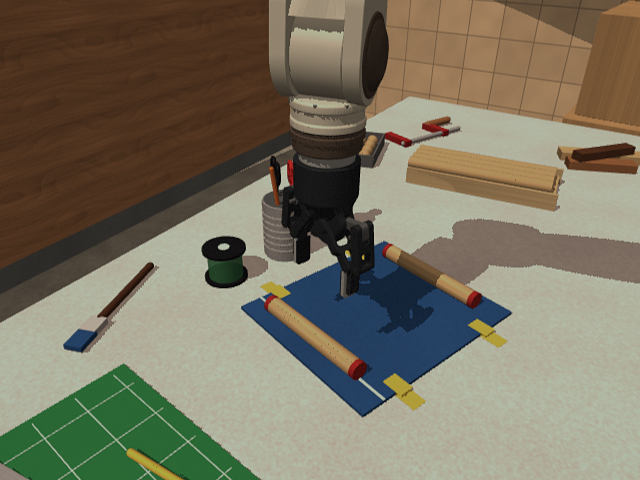

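The wrist view shows the batten (centre 323,226) sitting over the line, with the line visible on both sides at (120,227) to (170,227) and (478,222) to (514,222). The side view agrees, and the bystanders stand where they did. The three cameras put the offset at +2.9, −1.1 and −1.1 mm with about 1° of yaw, all inside tolerance, so I'm handing in.

```bash
python3 -c "
from workcell import bot
print(bot.job_done()); o=bot.get_obs(); print(o['time'],o['wrist_force'])"
```

```text
the job is handed in; nothing more can be done
None
the job is handed in; nothing more can be done
```

I rolled the loose batten about 73 mm onto the chalk line and handed the job in at about 18 s. I used five short top-contact strokes with the two open fingertips spread along it, pressing with about 5 to 10 N. `job_done()` reports no verdict, so the result below rests on my last camera measurements.

**Last checks, before hand-in:**

| Check | Scene | Side | Wrist | Limit |
|---|---|---|---|---|
| Offset across the line | +2.9 mm | −1.1 mm | −1.1 mm | ±6 mm |
| Angle to the line | 1.9° | 0.6° | 0.4° | 4.6° |
| Offset along the line | −3.2 mm | +5.8 mm | +5.6 mm | ±35 mm |

- **Gripper:** it was clear above the batten with wrist force near zero.
- **Bystanders:** the spool and tin looked unmoved in the last pictures. The glue bottle was hidden behind the gripper in the last side view, so I did not check it there, though the arm never went near it.

**What failed or disagreed:**
- **Missed stroke:** the first try at the last stroke passed about 0.5 mm above the batten without touching it. I saw this from the missing contact force and the unmoved batten, and repeated it after confirming contact.
- **Camera disagreement:** the scene camera differs from the other two by about 4 mm across the line and 9 mm along it, partly from calibration. All three readings are within tolerance.
- **Batten heights:** the triangulated batten-end heights came out at 19 to 25 mm, against 18.5 mm in the text. The fingertips touched at about the stated height of the batten's top.

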